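# Slide the drill template onto the jig pins

## Task

Two drill templates lie on the decks of the drilling jig, one either side of the nest with the two brass pins. Slide the orange template along its deck, without lifting it well clear of the deck, until its two big holes drop over the pins and it lies flat on the grey strap in the nest; then let go. Leave the blue template where it is.

Things in the scene. Friction and masses are not known exactly. Their poses are not given: they have to be found in the camera images.
- jig: Drilling jig fixed on the bench, 170 mm (x) by 400 mm (y), z up; origin at the centre of its underside. In the middle is a sunk nest, y = -60 to 60 mm; either side of it, |y| = 60 to 200 mm, a flat pale aluminium deck, top 30 mm above the bench. A template slides along y off its deck and over the pin tips, and drops 14 mm when its holes meet the pins.
- nest (a point): Centre of the nest, straight above the jig's origin, midway between the pins, on top of the grey strap, 16 mm above the bench; axes as the jig's. Two brass locating pins stand on the strap at x = +38 and -38 mm, y = 0: 14 mm diameter, tapering to 8 mm at the tips, which are 29 mm above the bench.
- orange_template: Loose orange plate, 120 mm (x) by 100 mm (y), 6 mm thick, 0.25 to 0.5 kg; origin: centre of its underside, z up. Two 25 mm through holes at x = +38 and -38 mm, y = 0. A black grip block stands on its middle: 36 mm along x, 22 mm along y, 6 to 52 mm above the origin; pinch it along y. Starts flat on either deck, turned up to 0.2 rad from the jig. Fits the pins either way round.
- blue_template: The other loose template, to be left alone: blue plate of the same outer size and grip block, same origin, but its two holes lie at y = +33 and -33 mm, so it does not fit the pins. It lies on the other deck.
There are look-alikes about, which are no part of the job. What is meant by the orange_template is not green, pink or purple, and is the smaller of those in its own colour.

How it is judged:
At the end, for the whole second after the job is handed in: The orange template lies flat (0.08 rad) and still in the nest over both pins: origin under 20 mm above the jig's underside, within 12 mm of its centre seen from above, x axes aligned within 0.2 rad either way round; the blue template is within 30 mm of its start (z of orange_template in the frame of jig below 0.02 m and horizontal distance between orange_template and jig below 0.012 m and angle between the x axis of orange_template and the x axis of jig, either way round below 0.2 rad and angle between orange_template's own z axis and vertical below 0.08 rad and linear speed of orange_template below 0.02 m/s and distance of blue_template from where it was at the start of the episode below 0.03 m); the robot touches nothing.
It fails at once if the orange template is lifted more than 30 mm above the deck (height (world z) of orange_template above 0.06 m).
It fails at once if the blue template is moved by more than 30 mm (distance of blue_template from where it was at the start of the episode above 0.03 m).
It also fails if it takes over 35 s, if anything falls off the work surface, if the arm or the gripper's body presses on something with over 40 N, if the wrist force passes 120 N, or if a joint passes its speed limit or range.

## Robot

A 6-joint arm with a two-finger parallel gripper is mounted at the origin on the work surface. World frame = base frame: x ahead of the robot, y to its left, z up, the work surface at z = 0. Lengths are in m, angles in rad, forces in N, time in s.
With the tool pointing down it reaches from about 0.375 to 0.975 m from the base axis. Payload 3.8 kg.
Tool frame: the origin (TCP) lies at the very end of the fingers, on their centre line; the grasp point (between the pads) lies 19 mm behind it; z points along the fingers, y is the direction in which the jaws open and shut (so a half turn about z gives the same grasp; the last joint's range is limited). The gripper opens to 85 mm and grips with 20 to 120 N. Pads are 22 mm wide; open, the fingers measure 114 mm over their backs; the gripper's body (76 mm by 85 mm) begins 54 mm behind the grasp point. The pads swing forward as they close: fully open they stand 13 mm farther back than shut.
Start: joints at [1.248, 0.264, 1.604, -0, 1.274, -0.037], TCP at [0.19, 0.648, 0.231] pointing down, gripper open.
Joint ranges: [-2.63, 2.63], [-0.94, 2.18], [0.31, 2.57], [-1.31, 4.45], [0, 2.66], [-2.55, 2.55]. Speed limits (rad/s): [2.57, 2.57, 3.14, 3.14, 3.14, 3.14].

## Interface

Orientations are given as a unit quaternion [w, x, y, z].
In Python, from cell import robot gives the robot as it stands. The module is installed in compiled form; this text tells all that it offers.
- The arm moves only by the tool carry_out, never from a script. Its argument "targets" is a list of rows, each a list of 7 numbers: the closure, from 0 (fully open) to 1 (shut), then the shift along the world's x, y, z in m, then the turn, a rotation vector about the world's x, y, z in rad. A call has 1 to 8 rows; each row is the pose to reach, as a shift and turn from the pose commanded when the call began; what a row does not reach only later rows make up. A row lasts 1/8 s, in which the tool goes at most 62.5 mm and 10.7 degrees, less where a joint would pass 70% of its speed; a pose out of reach is approached as far as the arm can. A call with a gripper value outside its range is refused whole. The fingers move at their own pace and stop on an object; the grip force is fixed at half the most. Time passes only in rows, so rows that repeat a pose let the fingers close. It gives the time, the measured TCP pose, the force and the opening at its end, in the units of the state.
- robot.get_state(): the state, without advancing time (a new reading comes with each control period).
- robot.snapshot(name): name is "scene" or "top" or "wrist"; returns a dict with "frame" (384x512x3 uint8, blue, green, red), "fovy" (degrees; the focal length in pixels is half the picture's height over the tangent of half this angle, whatever the lens; pixels are square), "cx", "cy" (the principal point, pixels), "R" (3x3) and "t" (3): a world point X has camera coordinates R X + t; the wrist camera has in their place "hand_eye" (4x4, takes a point from camera to tool coordinates, whose origin is the TCP and whose axes are the flange's). Camera axes: x right, y down, z forward; pixel columns grow to the right and rows downward; lengths in m; the calibration is good to about 2 mm. A picture is of the moment at which its call begins: read the wrist's pose just before it. There is no depth.
- robot.sign_off(): hands the job in, once; it reports no verdict.
The state is a dict: "time": time; "qpos": joint angles; "qd": joint speeds; "joint_efforts": joint torques, N m; "ee_pos": TCP position; "tcp_rot": TCP orientation; "contact_force": force on the tool from outside, world axes, zero at the start; "wrist_torque": the same for the moment, N m; "grip_width": finger opening in m.
Only numpy, scipy, OpenCV 4.12 (cv2) and the standard library are available. Lean on these libraries where they do the work, as an engineer would, in place of code of your own. Each camera call takes 0.05 s, during which the arm holds its last target.

## Working session

There is one attempt and no reset: what is moved stays moved. The work goes in short steps, Python scripts to look and compute and a tool call to move; the robot and the scene stay as the last step left them, time stands still between calls to the robot, and variables do not carry over. Pictures are saved under pics/ and viewed, and the job is handed in when it is done.

Besides the shell and the picture viewer there is one more tool, called after ">>>" by a JSON object that holds its "op" and its "data", one argument or row to a line. carry_out: Moves the arm, as the interface text tells. Its arguments: {"type":"object","properties":{"targets":{"type":"array"}},"required":["targets"]}

```bash
mkdir -p pics; cat > h.py <<'E'
import numpy as np,cv2
from cell import robot
def snap(n,tag):
    s=robot.get_state(); d=robot.snapshot(n); cv2.imwrite(f'pics/{tag}.png',d['frame']); d['s']=s
    np.save(f'pics/{tag}.npy',d,allow_pickle=True); return d
def load(tag): return np.load(f'pics/{tag}.npy',allow_pickle=True).item()
def ray(d,px,z):
    f=d['frame'].shape[0]/2/np.tan(np.radians(d['fovy'])/2)
    v=np.array([(px[0]-d['cx'])/f,(px[1]-d['cy'])/f,1]); R=np.array(d['R']);t=np.array(d['t'])
    C=-R.T@t; w=R.T@v; return C+w*(z-C[2])/w[2]
E
python3 - <<'E'
from h import *
for n in('scene','top','wrist'):
    d=snap(n,n+'0'); print(n,{k:d[k] for k in d if k not in('frame','s')})
print(d['s'])
E
```

```text
scene {'fovy': 57.91534155879614, 'cx': 256.1274868362732, 'cy': 195.03854231196016, 'R': array([[ 0.86450698,  0.50248555,  0.01165952],
       [ 0.3763548 , -0.63177987, -0.67765128],
       [-0.33314373,  0.59022238, -0.73529096]]), 't': array([-0.39428524, -0.18121542,  1.12201578])}
top {'fovy': 53.895949098084, 'cx': 248.69610712349018, 'cy': 197.2786714193584, 'R': array([[-5.83342536e-04, -9.99980036e-01,  6.29183326e-03],
       [-9.94792490e-01, -6.09666152e-05, -1.01921037e-01],
       [ 1.01919386e-01, -6.31852335e-03, -9.94772595e-01]]), 't': array([-0.0475843 ,  0.46662176,  1.00377321])}
wrist {'fovy': 59.51533575714481, 'cx': 256.58509669276077, 'cy': 191.06475952912172, 'hand_eye': array([[-3.89106715e-04, -9.54511178e-01, -2.98174880e-01,
         7.63374057e-02],
       [ 9.99999917e-01, -3.34332551e-04, -2.34702956e-04,
         1.92538700e-04],
       [ 1.24337027e-04, -2.98174946e-01,  9.54511229e-01,
        -1.41185219e-01],
       [ 0.00000000e+00,  0.00000000e+00,  0.00000000e+00,
         1.00000000e+00]])}
{'time': 0.1, 'qpos': array([ 1.24810621e+00,  2.64682246e-01,  1.60525105e+00, -9.14376567e-06,
        1.27369942e+00, -3.68815705e-02]), 'qd': array([ 0.00083666, -0.00197643, -0.00303156, -0.00037979, -0.00112103,
        0.00166081]), 'joint_efforts': array([ 1.27680041e-04, -5.16702139e+01, -3.68587303e+01, -1.10401193e-04,
        6.21985891e-03, -2.75372224e-05]), 'ee_pos': array([0.19008642, 0.64698814, 0.23007618]), 'tcp_rot': array([-1.78101144e-04,  1.42416977e-01,  9.89806226e-01, -1.00437236e-03]), 'contact_force': array([-0.14633157, -0.36031416,  1.10319903]), 'wrist_torque': array([ 0.0399495 ,  0.01717432, -0.03768549]), 'grip_width': 0.08530444575783606}
```

View pics/scene0.png

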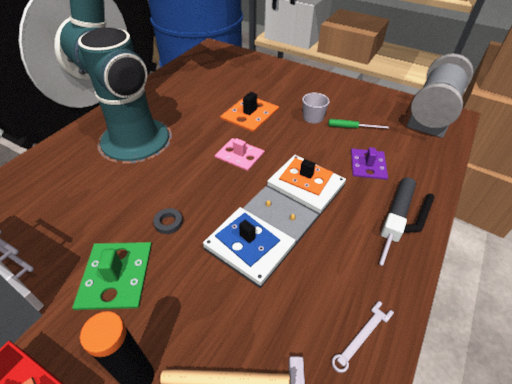

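View pics/top0.png

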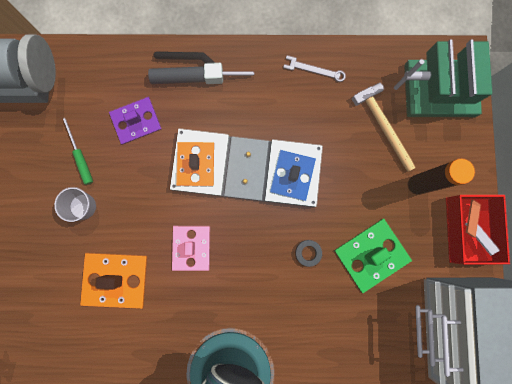

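The scene shows two orange plates in the top view. One is on the jig deck at (195,163). The other is a larger one on the bench at (113,280). The blue plate is on the other deck at (293,175), and the pins are at (248,154) and (245,181). The one meant is the plate at (195,163): it is orange, the smaller of the two, and on a deck. I'll confirm it in a crop and measure it.

```bash
python3 - <<'E'
from h import *
d=load('top0'); im=d['frame']; hsv=cv2.cvtColor(im,cv2.COLOR_BGR2HSV)
cv2.imwrite('pics/crop0.png',cv2.resize(im[115:320,70:340],None,fx=2.9,fy=2.9,interpolation=cv2.INTER_CUBIC))
def comp(m,z,n):
    m=cv2.morphologyEx(m,cv2.MORPH_CLOSE,np.ones((3,3)))
    for c in cv2.findContours(m,cv2.RETR_EXTERNAL,cv2.CHAIN_APPROX_NONE)[0]:
        if cv2.contourArea(c)<300: continue
        P=np.array([ray(d,p[0],z)[:2] for p in c],np.float32)
        print(n,c.reshape(-1,2).mean(0).round(),cv2.contourArea(c),cv2.minAreaRect(P*1000))
comp(cv2.inRange(hsv,(8,170,150),(18,255,255)),.036,'orange')
comp(cv2.inRange(hsv,(105,120,80),(125,255,255)),.036,'blue')
# whole jig outline: white deck pixels, pick low saturation bright
m=cv2.inRange(hsv,(0,0,200),(180,50,255)); m[:120]=0;m[215:]=0
pts=np.argwhere(m[:, 160:330])[:,::-1]+[160,0]
P=np.array([ray(d,p,.03)[:2] for p in pts],np.float32)
print('jig',cv2.minAreaRect(P*1000))
# brass pins
m=cv2.inRange(hsv,(15,100,80),(30,255,255)); m[:140]=0;m[195:]=0;m[:,:230]=0;m[:,262:]=0
n,l,s,c=cv2.connectedComponentsWithStats(m)
for i in range(1,n): print('pin',s[i],c[i],ray(d,c[i],.024))
print(d['s']['ee_pos'])
E
```

```text
orange [113. 281.] 3232.5 ((246.76364135742188, 307.5692138671875), (164.75399780273438, 137.08029174804688), 87.25698852539062)
orange [462. 171.] 486.5 ((538.6441040039062, -626.2926025390625), (68.15929412841797, 69.24569702148438), 86.86209106445312)
orange [195. 164.] 1429.0 ((557.7838134765625, 97.64616394042969), (112.83651733398438, 97.11712646484375), 0.016370784491300583)
blue [293. 175.] 1486.5 ((526.9536743164062, -166.91317749023438), (97.84510040283203, 117.95935821533203), 75.8632583618164)
jig ((549.57470703125, -40.956329345703125), (398.07244873046875, 168.4688262939453), 83.26201629638672)
pin [247 152   4   4  13] [248.15384615 153.53846154] [ 0.58769826 -0.04628368  0.024     ]
pin [243 179   4   4  14] [244.71428571 180.5       ] [ 0.51271368 -0.0368485   0.024     ]
[0.19008149 0.64694336 0.22996148]
```

View pics/crop0.png

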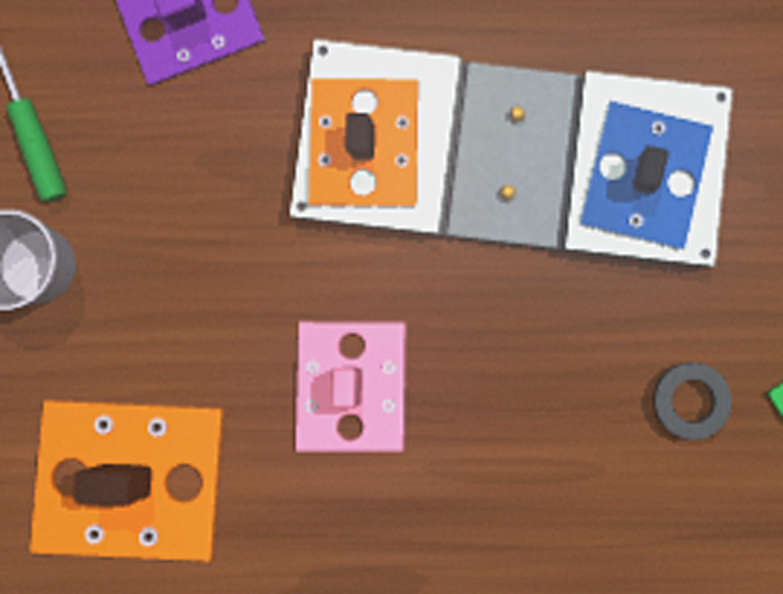

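The crop confirms it: the orange plate on the jig is the small one, with its holes in line with the pins. The orange plate at lower left is bigger. The jig centre is about (0.550,-0.041) with yaw about -0.12, and the template is at about (0.557,0.098) with yaw about 0. I'll move above it and look again.

>>> {"op": "carry_out", "data": {
  "targets": [
    [0, 0.06, -0.09, 0, 0, 0, 0.14],
    [0, 0.367, -0.549, -0.03, 0, 0, 0.286],
    [0, 0.367, -0.549, -0.03, 0, 0, 0.286],
    [0, 0.367, -0.549, -0.03, 0, 0, 0.286],
    [0, 0.367, -0.549, -0.03, 0, 0, 0.286],
    [0, 0.367, -0.549, -0.03, 0, 0, 0.286],
    [0, 0.367, -0.549, -0.03, 0, 0, 0.286],
    [0, 0.367, -0.549, -0.03, 0, 0, 0.286]
  ]
}}

```text
time: 1.15
ee_pos: [0.4685, 0.2306, 0.2092]
tcp_rot: [0.0, -0.0, 1.0, 0.0]
contact_force: [0.2, -0.2, -1.4]
grip_width: 0.0855
```

>>> {"op": "carry_out", "data": {
  "targets": [
    [0, 0, 0, 0, 0, 0, 0],
    [0, 0, 0, 0, 0, 0, 0]
  ]
}}

```text
time: 1.4
ee_pos: [0.4676, 0.2323, 0.2091]
tcp_rot: [-0.0, 0.001, 1.0, 0.0]
contact_force: [0.7, -0.0, -0.4]
grip_width: 0.0855
```

>>> {"op": "carry_out", "data": {
  "targets": [
    [0, 0.034, -0.05, 0, 0, 0, 0],
    [0, 0.068, -0.1, 0, 0, 0, 0],
    [0, 0.09, -0.134, 0, 0, 0, 0],
    [0, 0.09, -0.134, 0, 0, 0, 0],
    [0, 0.09, -0.134, 0, 0, 0, 0]
  ]
}}

```text
time: 2.02
ee_pos: [0.5571, 0.1002, 0.2091]
tcp_rot: [-0.0, -0.001, 1.0, 0.0]
contact_force: [0.1, -1.5, -0.3]
grip_width: 0.0855
```

```bash
python3 - <<'E'
from h import *
d=snap('wrist','w1'); print(d['s']['ee_pos'],d['s']['tcp_rot'])
E
```

```text
[0.55706962 0.10016262 0.20907691] [-4.96297059e-04 -9.31962201e-04  9.99999385e-01  3.40443869e-04]
```

View pics/w1.png

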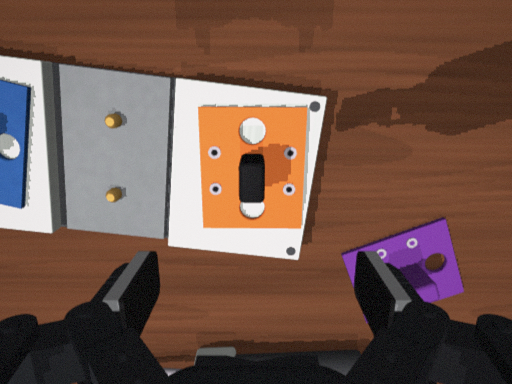

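The wrist view shows the orange plate centred at about (253,168) with its block at (252,178), and the pins at (112,120) and (112,195). Nothing stands in the way of the fingers. Next I'll measure it precisely.

```bash
cat >> h.py <<'E'
from scipy.spatial.transform import Rotation as Ro
def wcam(d):
    q=np.array(d['s']['tcp_rot']); T=np.eye(4); T[:3,:3]=Ro.from_quat(q[[1,2,3,0]]).as_matrix(); T[:3,3]=d['s']['ee_pos']
    M=np.linalg.inv(T@d['hand_eye']); d['R']=M[:3,:3]; d['t']=M[:3,3]; return d
E
python3 - <<'E'
from h import *
d=wcam(load('w1')); im=d['frame']; hsv=cv2.cvtColor(im,cv2.COLOR_BGR2HSV)
m=cv2.inRange(hsv,(8,150,130),(16,255,255)); 
m[:,:190]=0;m[:90]=0;m[240:]=0;m[:,330:]=0
c=max(cv2.findContours(m,cv2.RETR_EXTERNAL,cv2.CHAIN_APPROX_NONE)[0],key=cv2.contourArea)
P=np.array([ray(d,p[0],.036)[:2] for p in c],np.float32)*1000
print('plate',cv2.minAreaRect(P))
# jig: deck white
w=cv2.inRange(hsv,(0,0,190),(180,40,255)); w[:,:165]=0;w[:70]=0;w[265:]=0;w[:,330:]=0
P=np.array([ray(d,p[::-1],.03)[:2] for p in np.argwhere(w)],np.float32)*1000
print('deck',cv2.minAreaRect(P))
b=cv2.inRange(hsv,(15,100,60),(30,255,255)); b[:,:90]=0;b[:,140:]=0
n,l,s,cc=cv2.connectedComponentsWithStats(b)
for i in range(1,n):
    if s[i,4]>20: print('pin',s[i],cc[i],ray(d,cc[i],.0225))
k=cv2.inRange(hsv,(0,0,0),(180,255,60)); k[:,:225]=0;k[:,275:]=0;k[:140]=0;k[225:]=0
n,l,s,cc=cv2.connectedComponentsWithStats(k);i=1+s[1:,4].argmax()
print('block',s[i]); x,y,ww,hh=s[i,:4]
print(ray(d,(x,y+8),.082),ray(d,(x+ww,y+8),.082))
# deck-edge angle via pins done; plate left edge line
e=c.reshape(-1,2)
E
```

```text
plate ((557.860107421875, 96.24238586425781), (98.65015411376953, 118.68974304199219), 89.71487426757812)
deck ((565.2349243164062, 85.66040802001953), (138.38092041015625, 168.30389404296875), 83.21276092529297)
pin [105 114  17  14 188] [112.96276596 120.43617021] [ 0.51219064 -0.0374387   0.0225    ]
pin [106 188  16  14 166] [113.3253012 194.4939759] [ 0.58685775 -0.04644295  0.0225    ]
block [ 239  154   26   48 1126]
[0.53966942 0.08605468 0.082     ] [0.53963954 0.10724158 0.082     ]
```

>>> {"op": "carry_out", "data": {
  "targets": [
    [0, 0.001, -0.0037, -0.05, 0, 0, -0.005],
    [0, 0.001, -0.0037, -0.1, 0, 0, -0.005],
    [0, 0.001, -0.0037, -0.135, 0, 0, -0.005],
    [0, 0.001, -0.0037, -0.155, 0, 0, -0.005],
    [0, 0.001, -0.0037, -0.162, 0, 0, -0.005],
    [0, 0.001, -0.0037, -0.162, 0, 0, -0.005]
  ]
}}

```text
time: 2.82
ee_pos: [0.5585, 0.0957, 0.0475]
tcp_rot: [-0.0, 0.002, 1.0, 0.0]
contact_force: [0.3, -0.7, 0.1]
grip_width: 0.0853
```

>>> {"op": "carry_out", "data": {
  "targets": [
    [1, 0, 0, 0, 0, 0, 0],
    [1, 0, 0, 0, 0, 0, 0],
    [1, 0, 0, 0, 0, 0, 0],
    [1, 0, 0, 0, 0, 0, 0],
    [1, 0, 0, 0, 0, 0, 0],
    [1, 0, 0, 0, 0, 0, 0]
  ]
}}

```text
time: 3.58
ee_pos: [0.5595, 0.0948, 0.0482]
tcp_rot: [0.001, 0.003, 1.0, 0.0]
contact_force: [-1.5, 0.9, 5.1]
grip_width: 0.0212
```

>>> {"op": "carry_out", "data": {
  "targets": [
    [1, 0, 0, 0.001, 0, 0, 0],
    [1, -0.001, -0.02, 0.001, 0, 0, -0.02],
    [1, -0.002, -0.04, 0.001, 0, 0, -0.05],
    [1, -0.004, -0.065, 0.001, 0, 0, -0.08],
    [1, -0.006, -0.09, 0.001, 0, 0, -0.115],
    [1, -0.007, -0.115, 0.001, 0, 0, -0.115],
    [1, -0.008, -0.138, 0.001, 0, 0, -0.115],
    [1, -0.008, -0.138, 0.001, 0, 0, -0.115]
  ]
}}

```text
time: 4.58
ee_pos: [0.5487, -0.0458, 0.0469]
tcp_rot: [-0.002, 0.062, 0.998, -0.0]
contact_force: [-0.8, 0.3, -4.9]
grip_width: 0.0214
```

```bash
python3 - <<'E'
from h import *
d=snap('wrist','w2'); print(d['s']['ee_pos'],d['s']['tcp_rot'],d['s']['contact_force'],d['s']['grip_width'])
t=snap('top','t2')
c=cv2.resize(t['frame'][110:230,150:340],None,fx=4,fy=4,interpolation=cv2.INTER_CUBIC); cv2.imwrite('pics/t2c.png',c)
E
```

```text
[ 0.54874708 -0.04583475  0.0469203 ] [-1.75877460e-03  6.16505769e-02  9.98096155e-01 -4.22697473e-04] [-0.78700219  0.27722411 -4.93550716] 0.021367769133545066
```

View pics/w2.png

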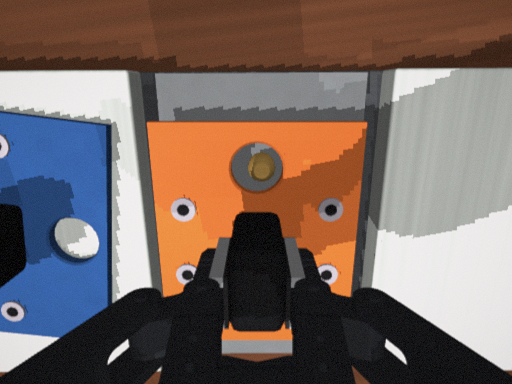

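View pics/t2c.png

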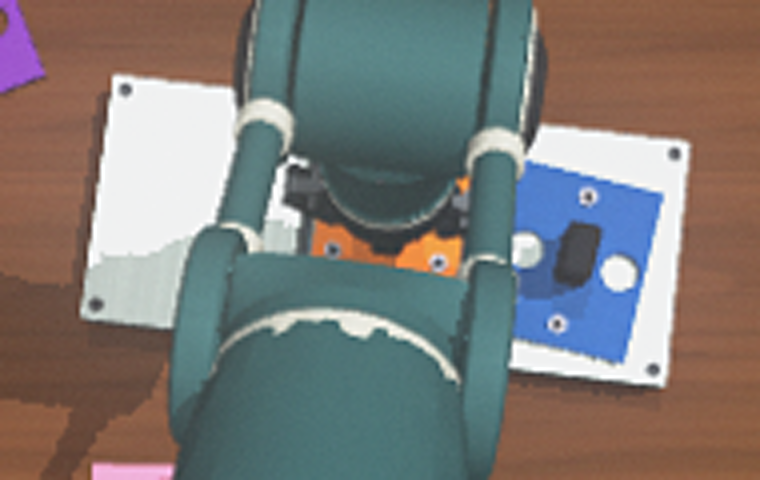

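The pin shows through the hole at (262,165), with the hole centre at about (257,167), so the plate sits about 2-3 mm too far in -y. I'll quantify that.

```bash
python3 - <<'E'
from h import *
d=wcam(load('w2')); im=d['frame']; hsv=cv2.cvtColor(im,cv2.COLOR_BGR2HSV)
o=cv2.inRange(hsv,(5,150,90),(16,255,255)); roi=np.zeros_like(o); roi[135:200,220:295]=255
cs=cv2.findContours(cv2.bitwise_and(cv2.bitwise_not(o),roi),cv2.RETR_EXTERNAL,cv2.CHAIN_APPROX_NONE)[0]
c=max(cs,key=cv2.contourArea); e=cv2.fitEllipse(c); print(e); h=ray(d,e[0],.036); print('hole',h)
b=cv2.inRange(hsv,(15,100,60),(30,255,255))&roi
n,l,s,cc=cv2.connectedComponentsWithStats(b); i=1+s[1:,4].argmax(); print(s[i],cc[i])
p=ray(d,cc[i],.0225); p2=ray(d,cc[i],.029);print('pin',p,p2)
print('prev pin .5122 -.0374; tool->hole',h-d['s']['ee_pos'])
m=o.copy(); m[:100]=0; m[200:]=0
rows=[(y,np.nonzero(m[y])[0]) for y in range(130,200,5)]
L=np.array([ray(d,(x.min(),y),.036)[:2] for y,x in rows]);Rr=np.array([ray(d,(x.max(),y),.036)[:2] for y,x in rows])
print(np.polyfit(L[:,0],L[:,1],1),np.polyfit(Rr[:,0],Rr[:,1],1),(L+Rr)[0]/2,(L+Rr)[-1]/2)
E
```

```text
((256.5442199707031, 166.55409240722656), (47.768001556396484, 50.407447814941406), 93.24105072021484)
hole [ 0.50837181 -0.0406602   0.036     ]
[248 152  27  29 603] [261.10116086 166.55389718]
pin [ 0.51173935 -0.03877767  0.0225    ] [ 0.51024336 -0.038673    0.029     ]
prev pin .5122 -.0374; tool->hole [-0.04037526  0.00517455 -0.0109203 ]
[-0.11785199 -0.03015864] [-0.12563458  0.07256041] [ 0.49164765 -0.03884677] [ 0.52213424 -0.04241501]
```

>>> {"op": "carry_out", "data": {
  "targets": [
    [1, 0.0025, 0.0025, 0, 0, 0, 0],
    [1, 0.0025, 0.0025, -0.003, 0, 0, 0],
    [1, 0.0025, 0.0025, -0.006, 0, 0, 0],
    [1, 0.0025, 0.0025, -0.009, 0, 0, 0],
    [1, 0.0025, 0.0025, -0.012, 0, 0, 0],
    [1, 0.0025, 0.0025, -0.0125, 0, 0, 0],
    [1, 0.0025, 0.0025, -0.0125, 0, 0, 0]
  ]
}}

```text
time: 5.55
ee_pos: [0.5533, -0.0409, 0.0358]
tcp_rot: [-0.0, 0.06, 0.998, -0.0]
contact_force: [-0.4, -0.7, -4.5]
grip_width: 0.021
```

```bash
python3 - <<'E'
from h import *
d=snap('wrist','w3'); print(d['s']['ee_pos'],d['s']['contact_force'],d['s']['wrist_torque'],d['s']['grip_width'])
E
```

```text
[ 0.55333433 -0.0408547   0.03581439] [-0.40205643 -0.68633409 -4.50215474] [ 0.00994525  0.0198152  -0.04813839] 0.021002941793830703
```

View pics/w3.png

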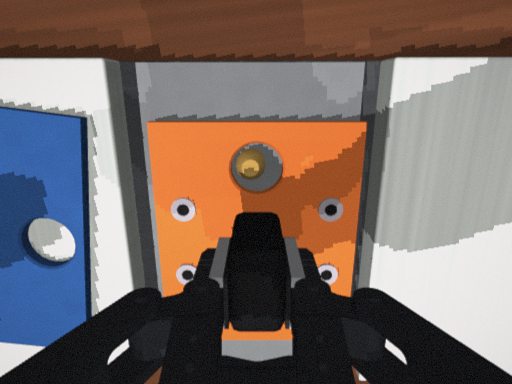

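The pin is inside the hole at (250,165) and the plate hangs free, with only its weight showing on the force. I'll trim it slightly towards -y, lower the last couple of mm, and release.

>>> {"op": "carry_out", "data": {
  "targets": [
    [1, -0.001, -0.0015, 0, 0, 0, 0],
    [1, -0.001, -0.0015, -0.001, 0, 0, 0],
    [1, -0.001, -0.0015, -0.002, 0, 0, 0],
    [1, -0.001, -0.0015, -0.002, 0, 0, 0]
  ]
}}

```text
time: 6.1
ee_pos: [0.5524, -0.0424, 0.0342]
tcp_rot: [0.0, 0.06, 0.998, -0.0]
contact_force: [-0.8, 0.1, -0.8]
grip_width: 0.0214
```

>>> {"op": "carry_out", "data": {
  "targets": [
    [0, 0, 0, 0, 0, 0, 0],
    [0, 0, 0, 0, 0, 0, 0],
    [0, 0, 0, 0, 0, 0, 0],
    [0, 0, 0, 0, 0, 0, 0],
    [0, 0, 0, 0, 0, 0, 0],
    [0, 0, 0, 0, 0, 0, 0]
  ]
}}

```text
time: 6.85
ee_pos: [0.5523, -0.0423, 0.0339]
tcp_rot: [-0.0, 0.06, 0.998, 0.0]
contact_force: [-0.4, 0.3, -0.0]
grip_width: 0.0856
```

>>> {"op": "carry_out", "data": {
  "targets": [
    [0, 0, 0, 0.02, 0, 0, 0],
    [0, 0, 0, 0.06, 0, 0, 0],
    [0, 0, 0, 0.11, 0, 0, 0],
    [0, 0, 0, 0.15, 0, 0, 0],
    [0, 0, 0, 0.17, 0, 0, 0],
    [0, 0, 0, 0.17, 0, 0, 0]
  ]
}}

```text
time: 7.6
ee_pos: [0.5533, -0.0424, 0.2051]
tcp_rot: [0.001, 0.06, 0.998, -0.0]
contact_force: [1.2, 0.4, 0.2]
grip_width: 0.0853
```

```bash
python3 - <<'E'
from h import *
d=wcam(snap('wrist','w4')); im=d['frame']; hsv=cv2.cvtColor(im,cv2.COLOR_BGR2HSV)
m=cv2.inRange(hsv,(8,150,110),(16,255,255));m[250:]=0
c=max(cv2.findContours(m,cv2.RETR_EXTERNAL,cv2.CHAIN_APPROX_NONE)[0],key=cv2.contourArea)
print(cv2.minAreaRect(np.array([ray(d,p[0],.022)[:2] for p in c],np.float32)*1000),d['s']['contact_force'])
snap('scene','s4')
m=cv2.inRange(hsv,(105,120,50),(125,255,255));m[250:]=0
c=max(cv2.findContours(m,cv2.RETR_EXTERNAL,cv2.CHAIN_APPROX_NONE)[0],key=cv2.contourArea)
print(cv2.minAreaRect(np.array([ray(d,p[0],.036)[:2] for p in c],np.float32)*1000))
E
```

```text
((550.5484008789062, -41.78082275390625), (99.47052001953125, 117.7013931274414), 83.09387969970703) [1.19699294 0.39815977 0.17871824]
((526.7835693359375, -167.84906005859375), (99.49931335449219, 118.57803344726562), 75.86970520019531)
```

View pics/w4.png

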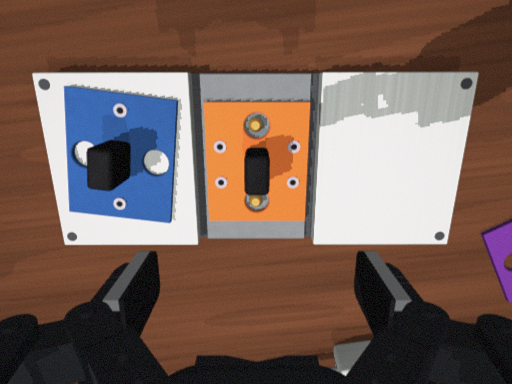

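View pics/s4.png

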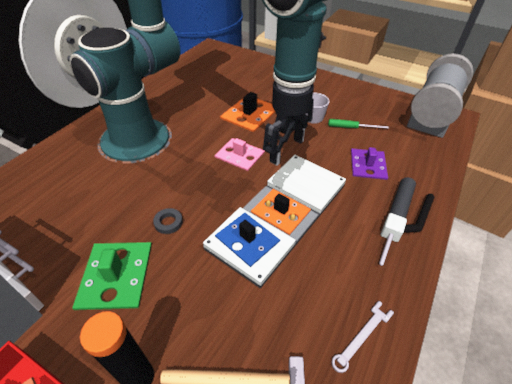

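Both pins show through the orange plate's holes, at (257,125) and (257,201), and the plate lies flat in the nest. It measures (0.5505,-0.0418) at 83.1°, against the jig at about (0.5497,-0.0425) and 83.2°. The blue plate hasn't moved and the gripper is clear.

```bash
python3 -c "
from cell import robot
print(robot.sign_off())"
```

```text
the job is handed in; nothing more can be done
None
```

The orange template is in the nest over both pins, and the job is handed in; `sign_off` gives no verdict. I gripped the small orange template by its block, slid it along the deck (raised about 1 mm), trimmed it over the pins by wrist camera and lowered it. I then let go and backed the gripper 170 mm up.

The last checks before hand-in showed:
- **Fit:** both pins show through the holes. The template centre is about 1 mm from the jig centre and the angle is within about 0.01 rad. I judged the height and flatness from the pictures and the drop in load on touching down; neither was measured directly.
- **Blue template:** it is within about 1 mm of where it started.
- **Robot:** the gripper is open and clear of everything, with about 1 N or less on the wrist. The arm's clock read 7.6 s after the last move, against the 35 s limit.

No final check failed. Over the pins, the wrist camera showed the template 2–3 mm off, and I corrected that before lowering.

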